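Vent the line and open the cleaner reservoir's safety cap

TASK

The test bench's cleaner reservoir has to be opened for refilling. First vent the air line: press the green plunger on the air block down to its stop, keep it there for about a second and let it spring back up. Then press the orange safety cap down, twist it counter-clockwise (seen from above) until it is free, without forcing it against its tooth or stop, lift it upright about 8 cm straight above the bottle and finish holding it there in the gripper, without disturbing the roller, handset and screwdriver lying around.

Things in the scene. Friction and masses are not known exactly. Their poses are not given: they have to be found in the camera images.
- reservoir: White round bottle, 94 mm diameter with a teal band, fixed by a black 110 x 110 mm base (12 mm thick) to the bench; it cannot move. Origin at the centre of the base's underside on the bench, z up. Shoulder at 100 mm, neck mouth (128 mm up) under the cap. Its yaw varies; when the cap is locked the cap's x axis lies along the bottle's x axis within 2 degrees.
- reservoir_mouth (a point): Centre of the bottle's neck rim, on the bottle axis, 128 mm above the bench; hidden under the cap at the start.
- cap: Loose orange ribbed safety cap, about 60 g, 63 mm diameter. Origin on its axis at the skirt's lower edge, z up; locked, the origin is 117 mm above the bench. Flat round top 23.5 mm above the origin; on it a central grip bar, 48 mm long along the cap's x, 14 mm thick along y, 28 mm high (top 51.5 mm above the origin). White arrows on the top show the way to turn (counter-clockwise seen from above).
- cap_bar (a point): Centre of the top face of the cap's grip bar. How the cap works: push it down 6 mm or more (bottoms at 8.5 mm; spring 6 N at first, 13 N at the bottom) to clear a safety tooth and stay pressed while turning counter-clockwise. Tooth passed and cap free to lift between 58 and 88 degrees, where a stop ends the turn. Clockwise is blocked; do not force it. The spring raises the freed cap 3 mm.
- vent_plunger (a joint): Travel of the green vent plunger in m: 0 sprung up, grows as it is pressed down, stop at 0.010. Spring 3 N at first, 8 N at the stop; it returns by itself.
- plunger_top (a point): Centre of the top face of the green round plunger head (32 mm diameter, 9 mm thick), 93 mm above the bench when up. It moves straight down. It stands on a 50 mm aluminium block fixed to the bench; the black regulator beside it is 60 mm high, its axis 45 mm from the plunger's.
- roller: Bystander: loose white roller standing upright, 40 mm diameter, 45 mm high, origin at the centre of its underside.
- handset: Bystander: loose black trimmer-like handset lying flat, about 155 mm long along its x, 40 mm wide, 33 mm high, orange at its -x end; origin under its middle.
- screwdriver: Bystander: loose screwdriver, 170 mm long, lying along its x; origin at its underside.
There are look-alikes about, which are no part of the job. Several things have the shape of the cap; the one meant has the colours described above.

How it is judged:
By the outcome, as a careful person would: the job done as asked, in the order asked, and still so for the second after the job is handed in, while the arm keeps its last pose, push and grip.
It also fails if it takes over 48 s, if anything falls off the work surface, if the arm or the gripper's body presses on something with over 40 N, if the wrist force passes 120 N, or if a joint passes its speed limit or range.

ROBOT

A 6-joint arm with a two-finger parallel gripper is mounted at the origin on the work surface. World frame = base frame: x ahead of the robot, y to its left, z up, the work surface at z = 0. Lengths are in m, angles in degrees, forces in N, time in s.
With the tool pointing down it reaches from about 0.3 to 0.875 m from the base axis. Payload 4.2 kg.
Tool frame: the origin (TCP) lies at the very end of the fingers, on their centre line; the grasp point (between the pads) lies 19 mm behind it (ctrl.hold_point_z is the distance from the TCP to the grasp point, in m); z points along the fingers, y is the direction in which the jaws open and shut (so a half turn about z gives the same grasp; the last joint's range is limited). The gripper opens to 85 mm and grips with 20 to 120 N. Pads are 22 mm wide; open, the fingers measure 114 mm over their backs; the gripper's body (76 mm by 85 mm) begins 54 mm behind the grasp point. The pads swing forward as they close: fully open they stand 13 mm farther back than shut.
Start: joints at [-75.573, 18.312, 89.639, -0, 72.044, -1.146], TCP at [0.154, -0.554, 0.231] pointing down, gripper open.
Joint ranges: [-177.97, 177.97], [-48.28, 115.42], [12.27, 149.76], [-77.06, 257.06], [2.81, 150.46], [-146.56, 146.56]. Speed limits (degrees/s): [147.25, 147.25, 180, 180, 180, 180].

INTERFACE

Orientations are given as a 3x3 rotation matrix whose columns are the frame's x, y, z axes.
In Python, from workcell import ctrl gives the robot as it stands. The module is installed in compiled form; this text tells all that it offers.
- The arm moves only by the shell command python3 -m inch 'ROWS' [FORCE]. ROWS is a JSON object of lists of equal length, an entry for each row: "slide": the shift along the tool's x, y, z in m, a list of three; "delta_rot": the turn, a rotation vector about the tool's x, y, z in degrees, a list of three; "gripper": the opening, from 0 (shut) to 1 (fully open). In form: {"slide": [[tx, ty, tz], ...], "delta_rot": [[ax, ay, az], ...], "gripper": [gripper, ...]}. A call has 1 to 12 rows; each row is the pose to reach, as a shift and turn from the pose commanded when the call began, along the tool's axes at that moment; what a row does not reach only later rows make up. A row lasts 1/8 s, in which the tool goes at most 62.5 mm and 10.7 degrees, less where a joint would pass 70% of its speed; a pose out of reach is approached as far as the arm can. A call with a gripper value outside its range is refused whole. The fingers move at their own pace and stop on an object; FORCE is the grip in N (left out, the last holds). Time passes only in rows, so rows that repeat a pose let the fingers close. It gives the time, the measured TCP pose, the force and the opening at its end, in the units of the state.
- ctrl.read_state(): the state, without advancing time (a new reading comes with each control period).
- ctrl.camera(name): name is "scene" or "top" or "wrist"; returns a dict with "color" (420x560x3 uint8, blue, green, red), "depth" (420x560 float32, m along the optical axis (not along the pixel's ray), 0 where there is no reading), "mtx" (3x3 intrinsics, pixels), "R" (3x3) and "t" (3): a world point X has camera coordinates R X + t. Camera axes: x right, y down, z forward; pixel columns grow to the right and rows downward; lengths in m; the calibration is good to about 2 mm. A picture is of the moment at which its call begins.
- ctrl.sign_off(): hands the job in, once; it reports no verdict.
The state is a dict: "time": time; "qpos": joint angles; "qvel": joint speeds; "joint_torque": joint torques, N m; "tcp_pos": TCP position; "tool_rot": TCP orientation; "force": force on the tool from outside, world axes, zero at the start; "ft_torque": the same for the moment, N m; "opening": finger opening in m.
Only numpy, scipy, OpenCV 4.12 (cv2) and the standard library are available. Lean on these libraries where they do the work, as an engineer would, in place of code of your own. Each camera call takes 0.05 s, during which the arm holds its last target.

## Working session

There is one attempt and no reset: what is moved stays moved. The work goes in short steps, Python scripts to look and compute and a shell command to move; the robot and the scene stay as the last step left them, time stands still between calls to the robot, and variables do not carry over. Pictures are saved under pics/ and viewed, and the job is handed in when it is done.

```bash
mkdir -p pics; python3 - <<'E'
from workcell import ctrl
import cv2,numpy as np
for n in ["scene","top","wrist"]:
    c=ctrl.camera(n); cv2.imwrite(f"pics/{n}0.png",c["color"]); np.savez(f"{n}0.npz",**c)
    print(n,c["mtx"].tolist(),c["R"].round(3).tolist(),c["t"].round(3).tolist())
s=ctrl.read_state(); print(s); print(ctrl.hold_point_z)
E
```

```text
scene [[544.9069972680436, 0.0, 268.7355965850977], [0.0, 544.9069972680436, 218.21625040419434], [0.0, 0.0, 1.0]] [[-0.537, 0.844, 0.01], [0.666, 0.431, -0.609], [-0.518, -0.32, -0.793]] [0.397, -0.268, 1.442]
top [[438.6058159726766, 0.0, 279.61419665620804], [0.0, 438.6058159726766, 211.76933585649485], [0.0, 0.0, 1.0]] [[0.022, -0.999, -0.027], [-0.986, -0.017, -0.168], [0.167, 0.03, -0.985]] [-0.082, 0.618, 0.967]
wrist [[311.95060481522836, 0.0, 284.9699907339826], [0.0, 311.95060481522836, 210.26923298373717], [0.0, 0.0, 1.0]] [[0.268, -0.964, -0.002], [-0.917, -0.255, 0.307], [-0.297, -0.08, -0.952]] [-0.574, -0.04, 0.38]
{'time': 0.15, 'qpos': array([-7.55739394e+01,  1.83440034e+01,  8.96889761e+01,  2.16109881e-03,
        7.20426067e+01, -1.14661967e+00]), 'qvel': array([-0.06803382, -0.16889355, -0.39644063,  0.09180231,  0.04685132,
       -0.02254995]), 'joint_torque': array([ 5.80074739e-04, -4.15840387e+01, -2.34345442e+01,  7.45253169e-05,
        5.93586999e-03, -1.24787238e-05]), 'tcp_pos': array([ 0.15428575, -0.55356423,  0.23067692]), 'tool_rot': array([[ 9.63293821e-01,  2.68449117e-01, -2.93910157e-04],
       [ 2.68449271e-01, -9.63292964e-01,  1.28657128e-03],
       [ 6.22573376e-05, -1.31824613e-03, -9.99999129e-01]]), 'force': array([ 0.13199088,  0.23467639, -0.58603728]), 'ft_torque': array([ 0.02049059, -0.02422222, -0.01655807]), 'opening': 0.08533208264662201}
0.0187
```

View pics/scene0.png

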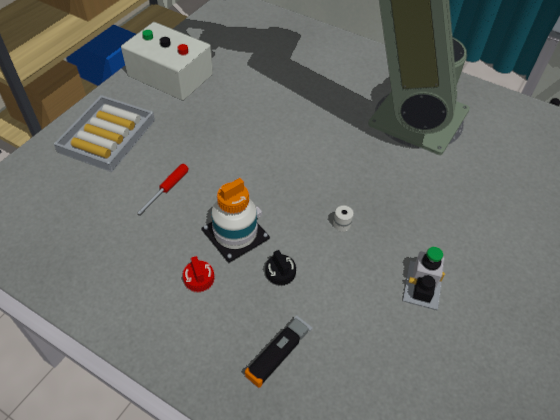

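View pics/top0.png

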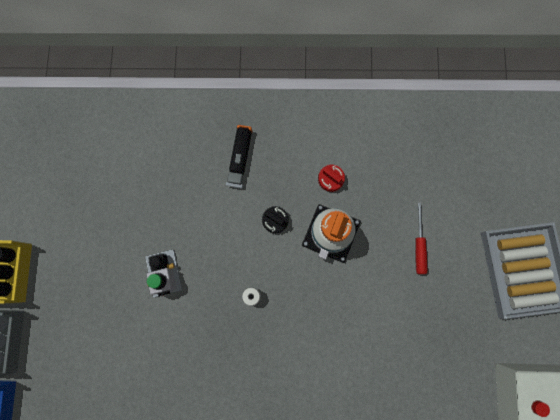

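View pics/wrist0.png

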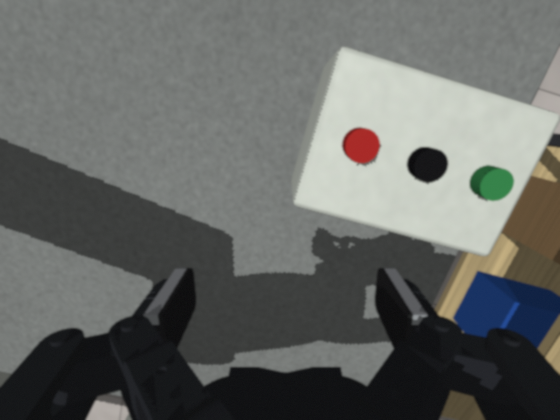

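In the top view the lookalikes for the cap are the orange one on the bottle (337,225), red (332,178) and black (275,220). For the plunger they are the green head on the air block (156,282) and a green button on the white panel (scene 148,35). By the description I choose the orange cap at (337,225) and the green plunger at (156,282). I'll check both in close crops.

```bash
cat > h.py <<'E'
import numpy as np,cv2
def load(n): return dict(np.load(n+".npz"))
def atz(c,u,v,z):
    d=c["R"].T@np.linalg.inv(c["mtx"])@np.array([u,v,1.]); o=-c["R"].T@c["t"]
    return o+d*(z-o[2])/d[2]
def dep(c,u,v):
    z=c["depth"][int(round(v)),int(round(u))]
    return c["R"].T@(np.linalg.inv(c["mtx"])@np.array([u,v,1.])*z-c["t"])
def proj(c,X):
    p=c["mtx"]@(c["R"]@np.asarray(X)+c["t"]); return p[:2]/p[2]
E
python3 - <<'E'
from h import *
t=load("top0");s=load("scene0")
def crop(c,x,y,w,h,k): return cv2.resize(c["color"][y:y+h,x:x+w],None,fx=k,fy=k,interpolation=cv2.INTER_CUBIC)
a=crop(t,295,190,75,75,5);b=crop(t,130,240,60,60,6)[:375]
b=cv2.resize(b,(375,375)); cv2.imwrite("pics/c1.png",np.hstack([a,b]))
a=crop(s,190,170,90,90,4);b=crop(s,395,235,75,75,5)
cv2.imwrite("pics/c2.png",np.hstack([cv2.resize(a,(375,375)),b]))
# point clouds
for nm,c in(("top",t),("scene",s)):
    v,u=np.mgrid[0:420,0:560]; z=c["depth"]
    P=(np.stack([u,v,np.ones_like(u)],-1)@np.linalg.inv(c["mtx"]).T*z[...,None]-c["t"])@c["R"]
    hsv=cv2.cvtColor(c["color"],cv2.COLOR_BGR2HSV)
    H,S,V=[hsv[...,i].astype(int) for i in range(3)]
    g=(H>50)&(H<80)&(S>120)&(abs(P[...,2]-.093)<.006)&(z>0)&(P[...,0]>.3)
    print(nm,"green",g.sum(),P[g].min(0),P[g].max(0),(P[g].min(0)+P[g].max(0))/2,np.median(P[g],0))
    o=(H<20)&(S>150)&(z>0)&(P[...,2]>.16)&(P[...,2]<.176)&(P[...,0]>.3)
    q=P[o]
    if len(q):
        r=cv2.minAreaRect((q[:,:2]*1000).astype(np.float32)); print(nm,"bar",len(q),r,np.median(q,0))
    o=(S>150)&(H<20)&(z>0)&(P[...,2]>.11)&(P[...,2]<.15)&(P[...,0]>.3); q=P[o]
    if len(q): print("cap",len(q),(q.min(0)+q.max(0))/2,q.max(0)-q.min(0))
E
```

```text
top green 153 [0.44180732 0.18712423 0.08856489] [0.47014013 0.216302   0.09706086] [0.45597372 0.20171312 0.09281288] [0.45501258 0.20041948 0.09214346]
top bar 164 ((578.3637084960938, -191.15496826171875), (13.862302780151367, 47.465843200683594), 69.84395599365234) [ 0.57868824 -0.19042283  0.16865383]
cap 419 [ 0.57738345 -0.19218768  0.13502873] [0.06224726 0.0612399  0.02695444]
scene green 186 [0.44189076 0.18943604 0.08724207] [0.47412417 0.21894886 0.09796545] [0.45800747 0.20419245 0.09260376] [0.45949158 0.20471481 0.09296391]
scene bar 183 ((580.5142822265625, -189.50892639160156), (15.920024871826172, 49.92170715332031), 69.90364074707031) [ 0.58181393 -0.18810487  0.16762009]
cap 542 [ 0.58170957 -0.18832615  0.1334474 ] [0.06242385 0.06443272 0.03303626]
```

View pics/c1.png

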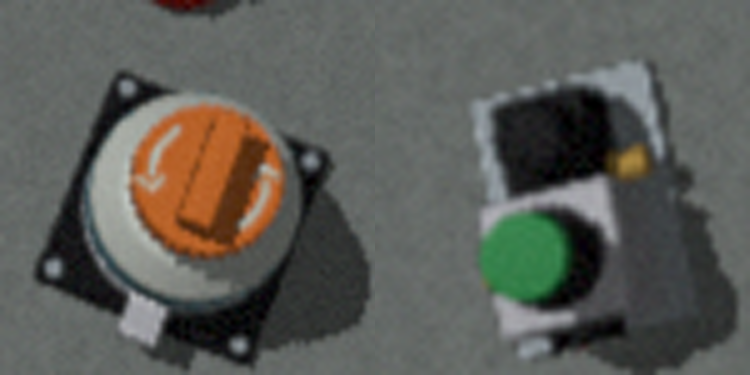

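View pics/c2.png

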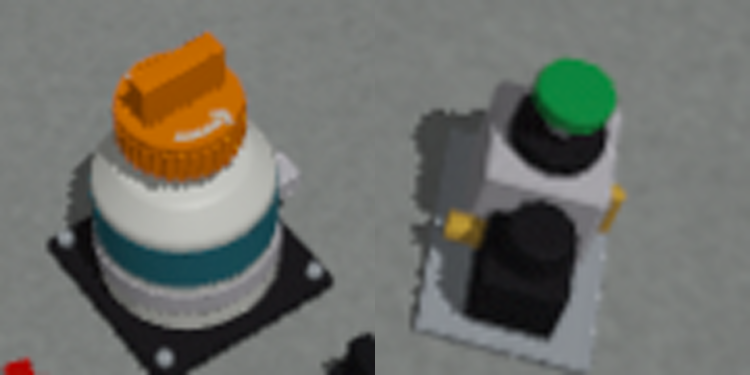

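The crops confirm both choices: the orange cap with white arrows sits on the teal-banded bottle, and the green head stands on the air block. The measured heights match the given ones (plunger 0.093, bar 0.1685). Next I'll work out the slides.

```bash
cat >> h.py <<'E'
def toslide(X):
    from workcell import ctrl
    s=ctrl.read_state(); return s["tool_rot"].T@(np.asarray(X)-s["tcp_pos"])
E
python3 - <<'E'
from h import *
w=load("wrist0")
from workcell import ctrl
s=ctrl.read_state()
print("cam in tool",s["tool_rot"].T@(-w["R"].T@w["t"]-s["tcp_pos"]), (w["R"]@s["tool_rot"]).round(3))
for X in [(.38,-.3,.231),(.45,-.03,.231),(.457,.203,.2)]: print(X,toslide(X).round(4))
E
```

```text
cam in tool [ 0.07844495 -0.0003059  -0.14228241] [[-0.001  1.     0.001]
 [-0.952 -0.001 -0.307]
 [-0.307 -0.001  0.952]]
(0.38, -0.3, 0.231) [ 2.855e-01 -1.837e-01 -1.000e-04]
(0.45, -0.03, 0.231) [ 4.254e-01 -4.250e-01  3.000e-04]
(0.457, 0.203, 0.2) [ 0.4947 -0.6475  0.0316]
```

```bash
python3 -m inch '{"slide":[[0.285,-0.184,0],[0.285,-0.184,0],[0.285,-0.184,0],[0.285,-0.184,0],[0.285,-0.184,0],[0.425,-0.425,0],[0.425,-0.425,0],[0.425,-0.425,0],[0.425,-0.425,0],[0.495,-0.647,0.03],[0.495,-0.647,0.03],[0.495,-0.647,0.03]],"delta_rot":[[0,0,0],[0,0,0],[0,0,0],[0,0,0],[0,0,0],[0,0,0],[0,0,0],[0,0,0],[0,0,0],[0,0,0],[0,0,0],[0,0,0]],"gripper":[0,0,0,0,0,0,0,0,0,0,0,0]}'; python3 - <<'E'
from h import *
print(toslide((.457,.203,.2)))
E
```

```text
time: 1.65
tcp_pos: [0.4494, 0.1069, 0.2114]
tool_rot: [[0.963, 0.269, 0.001], [0.269, -0.963, -0.0], [0.0, 0.0, -1.0]]
force: [1.3, -0.6, 0.2]
opening: -0.0
[ 0.03313924 -0.09048044  0.01140487]
```

```bash
python3 -m inch '{"slide":[[0.03,-0.08,0.01],[0.03,-0.08,0.01],[0.03,-0.08,0.01],[0.03,-0.08,0.01]],"delta_rot":[[0,0,0],[0,0,0],[0,0,0],[0,0,0]],"gripper":[0,0,0,0]}'; python3 - <<'E'
from h import *
from workcell import ctrl
c=ctrl.camera("wrist"); cv2.imwrite("pics/w1.png",c["color"]); np.savez("w1.npz",**c)
print(toslide((.457,.203,.105)), ctrl.read_state()["tcp_pos"], proj(c,(.457,.203,.093)))
P=None
v,u=np.mgrid[0:420,0:560]; z=c["depth"]
P=(np.stack([u,v,np.ones_like(u)],-1)@np.linalg.inv(c["mtx"]).T*z[...,None]-c["t"])@c["R"]
hsv=cv2.cvtColor(c["color"],cv2.COLOR_BGR2HSV);H,S,V=[hsv[...,i].astype(int) for i in range(3)]
g=(H>50)&(H<80)&(S>120)&(abs(P[...,2]-.093)<.003)&(z>0)
print(g.sum(),P[g].min(0),P[g].max(0),(P[g].min(0)+P[g].max(0))/2,np.median(P[g],0))
E
```

```text
time: 2.15
tcp_pos: [0.4567, 0.1893, 0.2015]
tool_rot: [[0.963, 0.268, -0.001], [0.268, -0.963, -0.001], [-0.001, 0.001, -1.0]]
force: [0.1, 0.1, -0.7]
opening: 0.0001
[ 0.00392433 -0.01343039  0.09663412] [0.45682798 0.18906108 0.20164164] [269.77757668 202.83501007]
989 [0.44062254 0.18994993 0.09026761] [0.47124666 0.21983274 0.09494987] [0.4559346  0.20489134 0.09260874] [0.45679233 0.20469171 0.09287299]
```

View pics/w1.png

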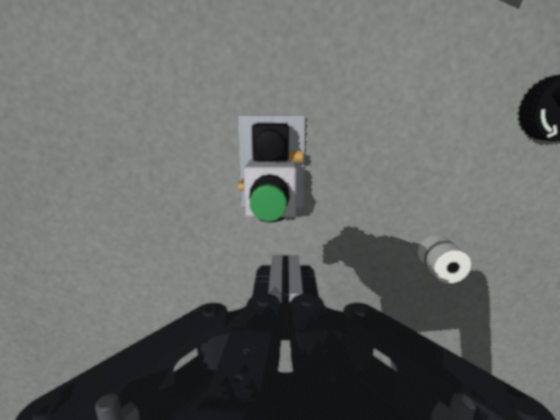

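The wrist view shows the green head at (269,202) and the closed fingers at (286,258). The three cameras agree on about (0.4565, 0.204, 0.093).

```bash
python3 -m inch '{"slide":[[0.004,-0.0145,0],[0.004,-0.0145,0.05],[0.004,-0.0145,0.09],[0.004,-0.0145,0.104],[0.004,-0.0145,0.109],[0.004,-0.0145,0.114],[0.004,-0.0145,0.114]],"delta_rot":[[0,0,0],[0,0,0],[0,0,0],[0,0,0],[0,0,0],[0,0,0],[0,0,0]],"gripper":[0,0,0,0,0,0,0]}'
```

```text
time: 3.08
tcp_pos: [0.4573, 0.2052, 0.0887]
tool_rot: [[0.963, 0.268, 0.001], [0.268, -0.963, 0.0], [0.001, -0.0, -1.0]]
force: [-1.9, -0.5, 5.8]
opening: 0.0002
```

```bash
python3 -m inch '{"slide":[[0,0,0.004],[0,0,0.006],[0,0,0.006]],"delta_rot":[[0,0,0],[0,0,0],[0,0,0]],"gripper":[0,0,0]}'
```

```text
time: 3.45
tcp_pos: [0.4574, 0.2053, 0.0831]
tool_rot: [[0.963, 0.268, 0.002], [0.268, -0.963, 0.001], [0.002, -0.0, -1.0]]
force: [-2.8, -1.4, 7.0]
opening: -0.0002
```

```bash
python3 -m inch '{"slide":[[0,0,0.002],[0,0,0.003],[0,0,0.003],[0,0,0.003]],"delta_rot":[[0,0,0],[0,0,0],[0,0,0],[0,0,0]],"gripper":[0,0,0,0]}'
```

```text
time: 3.95
tcp_pos: [0.4575, 0.2053, 0.0828]
tool_rot: [[0.963, 0.268, 0.003], [0.268, -0.963, 0.001], [0.003, -0.0, -1.0]]
force: [-8.4, -4.6, 27.4]
opening: -0.0002
```

```bash
python3 -m inch '{"slide":[[0,0,-0.0007],[0,0,-0.0007],[0,0,-0.0007],[0,0,-0.0007],[0,0,-0.0007],[0,0,-0.0007],[0,0,-0.007],[0,0,-0.02],[0,0,-0.07],[0,0,-0.12],[0,0,-0.12]],"delta_rot":[[0,0,0],[0,0,0],[0,0,0],[0,0,0],[0,0,0],[0,0,0],[0,0,0],[0,0,0],[0,0,0],[0,0,0],[0,0,0]],"gripper":[0,0,0,0,0,0,0,0,0,0,0]}'
python3 - <<'E'
from h import *
from workcell import ctrl
c=ctrl.camera("wrist"); cv2.imwrite("pics/w2.png",c["color"])
c=ctrl.camera("scene")
z=c["depth"]; v,u=np.mgrid[0:420,0:560]
P=(np.stack([u,v,np.ones_like(u)],-1)@np.linalg.inv(c["mtx"]).T*z[...,None]-c["t"])@c["R"]
hsv=cv2.cvtColor(c["color"],cv2.COLOR_BGR2HSV);H,S,V=[hsv[...,i].astype(int) for i in range(3)]
g=(H>50)&(H<80)&(S>120)&(P[...,0]>.3)&(z>0)
print("plunger z",g.sum(),np.median(P[g],0))
# target: yaw -20, TCP 0.08 back so camera sees cap
print(toslide((.5795,-.19,.24)), ctrl.read_state()["tcp_pos"])
E
```

```text
time: 5.32
tcp_pos: [0.4599, 0.2063, 0.2033]
tool_rot: [[0.963, 0.268, 0.011], [0.268, -0.963, 0.004], [0.011, -0.001, -1.0]]
force: [0.2, 0.2, -1.3]
opening: -0.0
plunger z 197 [0.45931981 0.20447369 0.09257527]
[ 0.01186101  0.41350376 -0.04095248] [0.457149   0.20516976 0.1990825 ]
```

View pics/w2.png

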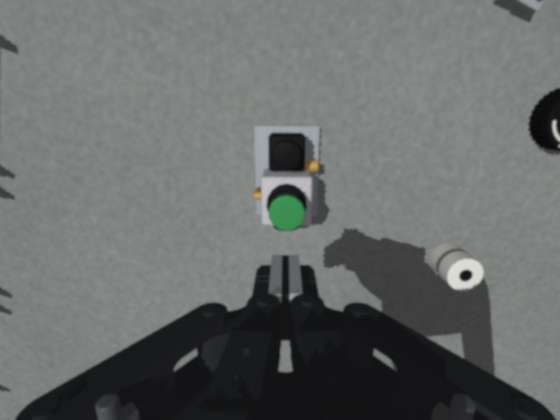

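The plunger head is back up, at (286,212) in the picture with its top at 0.0926. Now I go above the cap with the gripper open and the jaws turned across the bar.

```bash
python3 -m inch '{"slide":[[0,0.02,-0.06],[0.002,0.07,-0.071],[0.004,0.13,-0.071],[0.006,0.19,-0.071],[0.008,0.25,-0.071],[0.01,0.31,-0.071],[0.012,0.37,-0.071],[0.012,0.413,-0.071],[0.012,0.413,-0.071],[0.012,0.413,-0.071]],"delta_rot":[[0,0,5],[0,0,10],[0,0,15],[0,0,20],[0,0,25],[0,0,30],[0,0,35.8],[0,0,35.8],[0,0,35.8],[0,0,35.8]],"gripper":[0,0,0.5,1,1,1,1,1,1,1]}'
python3 - <<'E'
from h import *
from workcell import ctrl
c=ctrl.camera("wrist"); cv2.imwrite("pics/w3.png",c["color"]); np.savez("w3.npz",**c)
z=c["depth"]; v,u=np.mgrid[0:420,0:560]
P=(np.stack([u,v,np.ones_like(u)],-1)@np.linalg.inv(c["mtx"]).T*z[...,None]-c["t"])@c["R"]
hsv=cv2.cvtColor(c["color"],cv2.COLOR_BGR2HSV);H,S,V=[hsv[...,i].astype(int) for i in range(3)]
o=(H<20)&(S>130)&(z>0)&(abs(P[...,2]-.1685)<.004);q=P[o]
r=cv2.minAreaRect((q[:,:2]*1000).astype(np.float32)); print("bar",len(q),r,np.median(q,0))
o=(H<20)&(S>130)&(z>0)&(P[...,2]>.11)&(P[...,2]<.15);q=P[o]; print("cap",(q.min(0)+q.max(0))/2,q.max(0)-q.min(0))
print(cv2.minEnclosingCircle((q[:,:2]*1000).astype(np.float32)))
s=ctrl.read_state(); print(s["tcp_pos"],s["tool_rot"].round(4).tolist(),s["qpos"],s["opening"],s["force"])
E
```

```text
time: 6.68
tcp_pos: [0.5788, -0.189, 0.268]
tool_rot: [[0.938, -0.346, -0.003], [-0.346, -0.938, 0.002], [-0.003, -0.0, -1.0]]
force: [-0.3, 1.0, 0.3]
opening: 0.0854
bar 932 ((578.7201538085938, -189.3466796875), (13.628293991088867, 47.01508331298828), 70.25528717041016) [ 0.57985985 -0.18999183  0.16830625]
cap [ 0.57896591 -0.19022794  0.13391213] [0.06294438 0.06205571 0.03211359]
((578.9585571289062, -189.64512634277344), 31.646278381347656)
[ 0.5788446  -0.18849253  0.26857455] [[0.9386, -0.3451, -0.0021], [-0.3451, -0.9386, 0.0011], [-0.0023, -0.0003, -1.0]] [-1.91307902e+01  2.03594726e+01  8.12008740e+01  2.19623737e-02
  7.85715490e+01  9.10528595e+01] 0.08565330294875703 [ 0.32461159  0.37139781 -0.04672451]
```

View pics/w3.png

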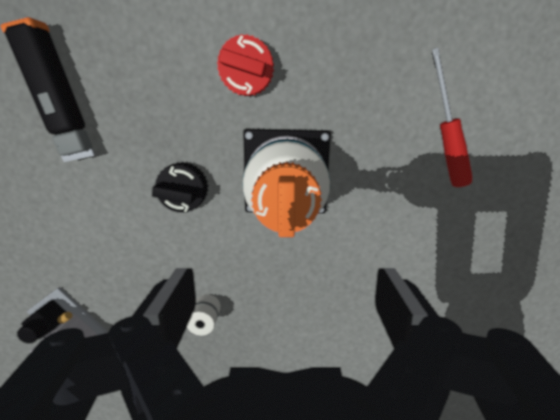

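The wrist view shows the orange bar centred at (287,200), between the open fingers and aligned with the tool's x axis. The red (245,65) and black (180,187) lookalikes are well clear. Going down and closing.

```bash
python3 -m inch '{"slide":[[0.0007,0.001,0.04],[0.0007,0.001,0.08],[0.0007,0.001,0.11],[0.0007,0.001,0.126],[0.0007,0.001,0.126]],"delta_rot":[[0,0,0],[0,0,0],[0,0,0],[0,0,0],[0,0,0]],"gripper":[1,1,1,1,1]}' 50;  python3 -m inch '{"slide":[[0,0,0],[0,0,0],[0,0,0],[0,0,0],[0,0,0],[0,0,0],[0,0,0],[0,0,0]],"delta_rot":[[0,0,0],[0,0,0],[0,0,0],[0,0,0],[0,0,0],[0,0,0],[0,0,0],[0,0,0]],"gripper":[0.5,0.3,0,0,0,0,0,0]}' 50; python3 - <<'E'
from h import *
from workcell import ctrl
s=ctrl.read_state(); print(s["tcp_pos"],s["opening"],s["force"],s["ft_torque"])
c=ctrl.camera("wrist"); cv2.imwrite("pics/w4.png",c["color"])
E
```

```text
time: 7.35
tcp_pos: [0.5793, -0.1897, 0.143]
tool_rot: [[0.939, -0.345, -0.002], [-0.345, -0.939, 0.001], [-0.002, 0.0, -1.0]]
force: [0.5, 0.9, -0.0]
opening: 0.0855
time: 8.35
tcp_pos: [0.5798, -0.1908, 0.1441]
tool_rot: [[0.938, -0.346, 0.001], [-0.346, -0.938, -0.0], [0.001, 0.0, -1.0]]
force: [-0.9, 0.4, 5.4]
opening: 0.013
[ 0.57984666 -0.19078145  0.14414439] 0.012972866425220966 [-0.90129677  0.43500151  5.38070403] [ 0.12535993  0.24628168 -0.02568225]
```

View pics/w4.png

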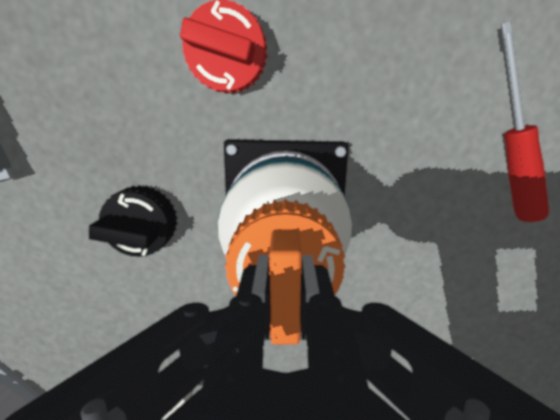

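The bar at (287,290) is held between the pads and the opening is 13 mm. Pressing down now.

```bash
python3 -m inch '{"slide":[[0,0,0.003],[0,0,0.006],[0,0,0.0085],[0,0,0.0085],[0,0,0.0085]],"delta_rot":[[0,0,0],[0,0,0],[0,0,0],[0,0,0],[0,0,0]],"gripper":[0,0,0,0,0]}' 70;  python3 - <<'E'
from workcell import ctrl
s=ctrl.read_state(); print(s["tcp_pos"],s["opening"],s["force"],s["ft_torque"])
E
```

```text
time: 9.02
tcp_pos: [0.5799, -0.1908, 0.1368]
tool_rot: [[0.938, -0.346, 0.001], [-0.346, -0.938, -0.001], [0.001, 0.0, -1.0]]
force: [-3.1, 0.4, 11.5]
opening: 0.0128
[ 0.57986992 -0.19079829  0.13683125] 0.012768760510928583 [-3.05764253  0.39898144 11.47982565] [ 0.19483404  0.56422459 -0.01182138]
```

The force is about 12 N and the travel 7.3 mm, so the tooth should be clear. I turn the first part and check.

```bash
python3 -m inch '{"slide":[[0,0,0],[0,0,0],[0,0,0],[0,0,0],[0,0,0]],"delta_rot":[[0,0,-3],[0,0,-8],[0,0,-14],[0,0,-20],[0,0,-20]],"gripper":[0,0,0,0,0]}';  python3 - <<'E'
from workcell import ctrl
s=ctrl.read_state(); print(s["tcp_pos"],s["opening"],s["force"],s["ft_torque"])
E
```

```text
time: 9.65
tcp_pos: [0.5811, -0.191, 0.1372]
tool_rot: [[1.0, -0.003, 0.004], [-0.003, -1.0, -0.001], [0.004, 0.001, -1.0]]
force: [-0.5, 1.5, 10.6]
opening: 0.0123
[ 0.58109428 -0.19101094  0.13724727] 0.012324256375094551 [-0.48981593  1.50006266 10.5861291 ] [0.16886051 0.14416336 0.04762179]
```

```bash
python3 -m inch '{"slide":[[0,0,0.001],[0,0,0.001],[0,0,0.001],[0,0,0.001],[0,0,0.001],[0,0,0.001]],"delta_rot":[[0,0,0],[0,0,-6],[0,0,-13],[0,0,-20],[0,0,-27],[0,0,-27]],"gripper":[0,0,0,0,0,0]}';  python3 - <<'E'
from workcell import ctrl
s=ctrl.read_state(); print(s["tcp_pos"],s["opening"],s["force"],s["ft_torque"],s["qpos"])
E
```

```text
time: 10.4
tcp_pos: [0.581, -0.1903, 0.1363]
tool_rot: [[0.893, 0.451, 0.004], [0.451, -0.893, 0.0], [0.004, 0.002, -1.0]]
force: [-0.5, 2.8, 12.4]
opening: 0.0125
[ 0.58102501 -0.19032885  0.13626538] 0.012477515939228362 [-0.50688295  2.80881271 12.44968887] [0.48306742 0.15800384 0.10221062] [-19.25820509  25.50691498  92.78884149   0.09396146  61.48502554
  43.88914984]
```

```bash
python3 -m inch '{"slide":[[0,0,0],[0,0,0],[0,0,0],[0,0,0],[0,0,0]],"delta_rot":[[0,0,-6],[0,0,-13],[0,0,-20],[0,0,-25],[0,0,-25]],"gripper":[0,0,0,0,0]}';  python3 - <<'E'
from workcell import ctrl
import cv2,numpy as np
s=ctrl.read_state(); print(s["tcp_pos"],s["opening"],s["force"],s["ft_torque"],s["qpos"])
c=ctrl.camera("wrist"); cv2.imwrite("pics/w5.png",c["color"])
c=ctrl.camera("top");np.savez("top5.npz",**c); cv2.imwrite("pics/t5.png",cv2.resize(c["color"][170:290,260:420],None,fx=4,fy=4,interpolation=2))
E
```

```text
time: 11.02
tcp_pos: [0.5807, -0.1898, 0.1362]
tool_rot: [[0.619, 0.786, 0.003], [0.786, -0.619, 0.001], [0.003, 0.002, -1.0]]
force: [-0.5, 4.3, 11.2]
opening: 0.0129
[ 0.58069706 -0.18975649  0.13615242] 0.012916927131584505 [-0.51385298  4.30984762 11.21108118] [0.77037415 0.2550225  0.06082071] [-19.24122633  25.50295801  92.81373515   0.14534954  61.53208296
  18.9041854 ]
```

View pics/w5.png

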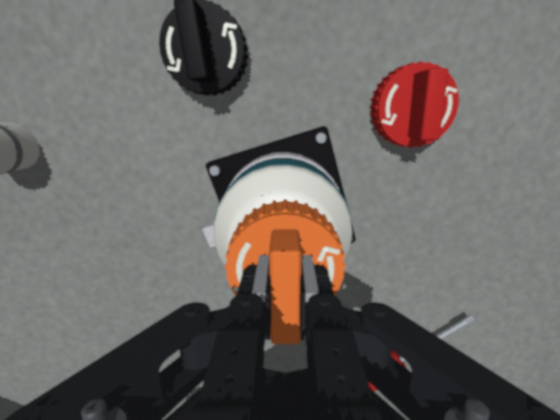

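The cap has turned with the gripper. The yaw changed by 72° and the twist torque was low, at most 0.1 Nm. Now a slow lift.

```bash
python3 -m inch '{"slide":[[0,0,-0.003],[0,0,-0.006],[0,0,-0.01],[0,0,-0.015],[0,0,-0.02],[0,0,-0.02]],"delta_rot":[[0,0,0],[0,0,0],[0,0,0],[0,0,0],[0,0,0],[0,0,0]],"gripper":[0,0,0,0,0,0]}';  python3 - <<'E'
from workcell import ctrl
s=ctrl.read_state(); print(s["tcp_pos"],s["opening"],s["force"],s["ft_torque"])
E
```

```text
time: 11.88
tcp_pos: [0.5795, -0.1909, 0.154]
tool_rot: [[0.619, 0.786, -0.001], [0.786, -0.619, -0.0], [-0.001, -0.0, -1.0]]
force: [0.5, 1.7, -0.0]
opening: 0.0128
[ 0.57946995 -0.1909019   0.15395618] 0.01278003613133276 [ 0.50263177  1.66056294 -0.0473438 ] [ 0.35247177 -0.07294672 -0.01222836]
```

```bash
python3 -m inch '{"slide":[[0,0,-0.01],[0,0,-0.025],[0,0,-0.04],[0,0,-0.055],[0,0,-0.067],[0,0,-0.074],[0,0,-0.077],[0,0,-0.077],[0,0,-0.077],[0,0,-0.077]],"delta_rot":[[0,0,0],[0,0,0],[0,0,0],[0,0,0],[0,0,0],[0,0,0],[0,0,0],[0,0,0],[0,0,0],[0,0,0]],"gripper":[0,0,0,0,0,0,0,0,0,0]}';  python3 - <<'E'
from h import *
from workcell import ctrl
s=ctrl.read_state(); print(s["tcp_pos"],s["opening"],s["force"],s["ft_torque"],s["tool_rot"].round(4).tolist())
for n in("scene","top"):
    c=ctrl.camera(n); cv2.imwrite(f"pics/{n}6.png",c["color"])
    z=c["depth"]; v,u=np.mgrid[0:420,0:560]
    P=(np.stack([u,v,np.ones_like(u)],-1)@np.linalg.inv(c["mtx"]).T*z[...,None]-c["t"])@c["R"]
    hsv=cv2.cvtColor(c["color"],cv2.COLOR_BGR2HSV);H,S,V=[hsv[...,i].astype(int) for i in range(3)]
    o=(H<20)&(S>150)&(z>0)&(P[...,2]>.15)&(P[...,0]>.3);q=P[o]; 
    if len(q): print(n,len(q),q.min(0),q.max(0),(q.min(0)+q.max(0))/2)
E
```

```text
time: 13.12
tcp_pos: [0.5795, -0.1906, 0.2306]
tool_rot: [[0.619, 0.786, -0.001], [0.786, -0.619, 0.0], [-0.0, -0.001, -1.0]]
force: [0.2, 1.1, -0.6]
opening: 0.0125
[ 0.57952059 -0.19064177  0.23064802] 0.012470414428349242 [ 0.16381364  1.13186208 -0.61925352] [ 0.01574834 -0.0072     -0.00933426] [[0.6188, 0.7856, -0.0008], [0.7856, -0.6188, 0.0002], [-0.0003, -0.0008, -1.0]]
scene 698 [ 0.55145768 -0.22144054  0.20275698] [ 0.6127947  -0.15915635  0.26398197] [ 0.58212619 -0.19029844  0.23336947]
top 157 [ 0.54445113 -0.21883384  0.20716665] [ 0.59115334 -0.14605409  0.56087862] [ 0.56780224 -0.18244396  0.38402264]
```

View pics/scene6.png

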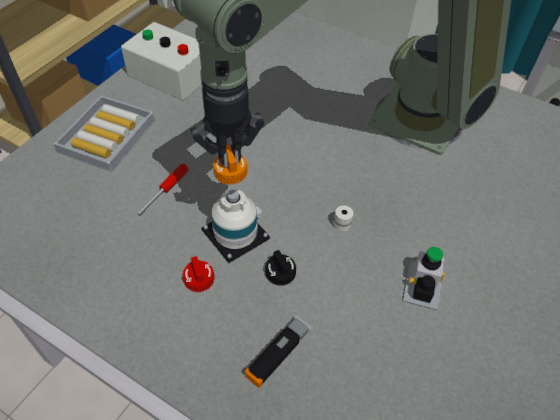

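View pics/top6.png

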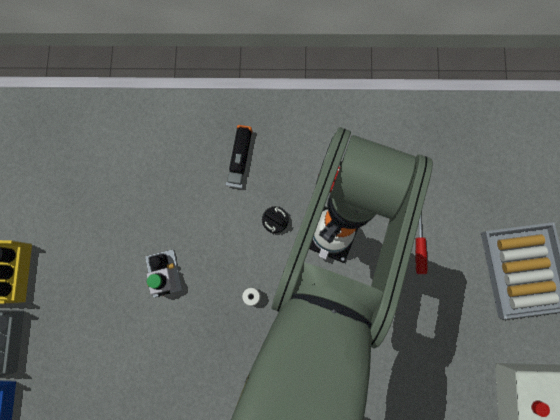

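The cap hangs upright at scene (230,170), directly above the open neck at (233,197). Its skirt edge is at 0.203 m, about 75 mm above the mouth and 86 mm above the locked height. The roller, handset and screwdriver are where they were.

```bash
python3 -c "
from workcell import ctrl
print(ctrl.sign_off())"
```

```text
the job is handed in; nothing more can be done
None
```

I vented the air line, then took the cap off. The gripper is holding it upright above the open bottle, and the job was handed in at about 13 s; no verdict was reported.

- **Vent:** I pressed the green plunger to its stop, where the force rose to 27 N at about 10 mm of travel. I held it there for about a second, and afterwards the camera showed its top back at 0.093 m.
- **Cap:** I gripped the bar, pressed about 7 mm at 12 N and turned it 72° counter-clockwise. The twist torque read at most about 0.1 Nm between steps, so I saw no sign of forcing against the tooth or stop.
- **Final position:** In the last check the cap's lower edge was at about 0.203 m, 75 mm above the neck mouth and 86 mm above where it sat locked. I chose that height because "8 cm above the bottle" could mean either measure.
- **Alignment and bystanders:** The tool sat within about 1–2 mm of the bottle axis. The roller, handset and screwdriver looked unmoved in the pictures.

The cameras disagreed by 1–3 mm on the cap's centre. I used the wrist camera's reading, and the side force stayed under about 5 N. The last top-camera measurement of the cap was unusable because the arm blocked its view, so the final height and centring come from the scene camera and the robot's own pose reading.

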